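# Open the terminal bay of a router driver box

### The job

On the driver box with the orange snap tab, press the orange tab fully in, then push the released white cover along its track, all the way off the terminal bay and onto the flat deck beyond, and leave it lying flat there with the terminals uncovered. Only press and push: do not lift the cover. Leave the box with the blue tab shut and everything else on the bench where it stands.

Things in the scene. Friction and masses are not known exactly. Their poses are not given: they have to be found in the camera images.
- orange_box: Fixed dark steel driver box with the ORANGE snap tab, the one to open. 216 x 116 mm, top face 45 mm above the bench. Origin on the bench, under the centre line of the cover's track; z up, x = the one direction in which the cover slides off. In this frame (box frame) the body spans x -104..112, y -46..70 mm.
- orange_bay (a point): Centre, at top-face height, of the terminal bay: an opening at box frame x -90..-12, y -24..24 mm with green terminals inside, under the cover at the start. Black rails with lips over the cover's edges run along both sides: x -104..-10, |y| 29..39 mm, their tops 55.5 mm above the bench.
- orange_deck (a point): Centre of the flat landing deck at top-face height (45 mm above the bench): box frame x 0..106, between side guides only 3 mm high at |y| 33.5..39 mm; closed at x = 106 by a fixed end stop 8 mm high, against which the cover may be pushed.
- orange_tab (a joint): Press-in travel of the orange tab, straight down: 0 to 0.0015 at the start, 0.007 = fully in, at a hard stop. Takes about 4 N; no return spring, stays where left. Pad and catch bar are one piece. The bar (box frame x 1..8, y -20..20 mm) stands 5 mm above the deck and blocks the cover; fully in, it is 2 mm below the deck.
- orange_tab_top (a point): Centre of the top face of the orange tab's square press pad, 20 x 20 mm, at box frame (25, 54) mm. Its top is 13 mm above the box's top face when out, 6 mm when fully in. Moves down with the tab.
- orange_cover: White loose cover plate, 90 x 64 x 6 mm, 0.08 to 0.17 kg, lying on the box's top face under the rails' lips (1.5 mm play above and each side). Origin: centre of its underside; axes as the box's. Starts at box frame x about -49 mm (a few mm of play, blocked by the catch bar); at x = +61 mm it meets the deck's end stop.
- orange_cover_rib (a point): Centre of the top of the upright push rib on that cover: 10 mm thick along the slide direction, 36 mm wide across it, 20 mm tall above the plate, 71 mm above the bench at the top; it is 12 mm behind (box -x of) the cover's centre. It is the face to push against.
- blue_box: Same kind of box, with a BLUE snap tab; bystander, to be left shut. Same size, frame and layout as orange_box; fixed.
- blue_tab (a joint): Press-in travel of the blue tab, same as orange_tab; to be left alone.
- blue_cover: White cover of the blue-tab box, same as orange_cover; to be left alone.
- wax_block: loose blue wax milling blank 60 x 45 x 22 mm lying flat; origin under its centre; bystander
- collet: loose brass spindle collet standing upright, 24 mm across, 48 mm tall; origin under its centre; bystander, between the two boxes
- bit_jar: loose clear jar with black cap, 52 mm across, 70 mm tall; origin under its centre; bystander
- screw_cup: loose open steel cup 70 mm across, 55 mm tall; origin under its centre; bystander
- screwdriver: loose screwdriver lying flat; bystander
- chip_brush: loose brush lying flat; bystander
- wing_bolt: loose steel wing bolt standing on its washer, 42 mm across the wings, 45 mm tall; bystander
Not all that is in view belongs to the job. Leave any black or brown look-alike of the orange_cover alone.

How it is judged:
On the way, in this order (a step that is already met when the one before it is completed fails the run):
1. the orange tab is pressed in while the cover is still on its seat (value of joint orange_tab above 0.0058 m and x of orange_cover in the frame of orange_box below -0.035 m), for 0.1 s.
2. the cover has been pushed off the bay onto the deck (x of orange_cover in the frame of orange_box between 0.036 and 0.066 m and y of orange_cover in the frame of orange_box between -0.006 and 0.006 m and z of orange_cover in the frame of orange_box between 0.041 and 0.05 m and angle between orange_cover's own z axis and vertical below 0.06 rad), for 0.2 s.
At the end, for the whole second after the job is handed in: The orange box's cover lies still and flat on the deck: centre 36 to 66 mm beyond the box origin along the track, within 6 mm of its centre line, underside 41 to 50 mm up, tilt under 0.06 rad; the orange tab is in (5.5 mm or more), the blue tab not pressed (all of step 2 and value of joint orange_tab above 0.0055 m and linear speed of orange_cover below 0.01 m/s and value of joint blue_tab below 0.003 m); the robot touches nothing.
It fails at once if the cover is lifted or carried (more than 10 mm up) or tipped (over 0.3 rad) (height (world z) of orange_cover above 0.055 m or angle between orange_cover's own z axis and vertical above 0.3 rad).
It fails at once if the blue box's tab is pressed (over 3 mm) or its cover shifted (over 10 mm) (value of joint blue_tab above 0.003 m or distance of blue_cover from where it was at the start of the episode above 0.01 m).
It fails at once if a bystander is moved by more than 20 mm (distance of any of wax_block, collet, bit_jar, screw_cup, screwdriver, chip_brush, wing_bolt from where it was at the start of the episode above 0.02 m).
It also fails if it takes over 43 s, if anything falls off the work surface, if the arm or the gripper's body presses on something with over 40 N, if the wrist force passes 120 N, or if a joint passes its speed limit or range.

### The arm

A 6-joint arm with a two-finger parallel gripper is mounted at the origin on the work surface. World frame = base frame: x ahead of the robot, y to its left, z up, the work surface at z = 0. Lengths are in m, angles in rad, forces in N, time in s.
With the tool pointing down it reaches from about 0.275 to 0.875 m from the base axis. Payload 12.5 kg.
Tool frame: the origin (TCP) lies between the finger pads; the fingertips stand 17 mm ahead of it and the grasp point (between the pads) lies 2 mm behind it (manip.tip_extent is the distance from the TCP to the fingertips, in m); z points along the fingers, y is the direction in which the jaws open and shut (so a half turn about z gives the same grasp; the last joint's range is limited). The gripper opens to 85 mm and grips with 20 to 120 N. Pads are 22 mm wide; open, the fingers measure 114 mm over their backs; the gripper's body (76 mm by 85 mm) begins 54 mm behind the grasp point. The pads swing forward as they close: fully open they stand 13 mm farther back than shut.
Start: joints at [-1.398, 0.351, 1.652, -0, 1.139, -0.085], TCP at [0.14, -0.532, 0.248] pointing down, gripper open.
Joint ranges: [-2.75, 2.75], [-0.79, 2.1], [0.01, 2.65], [-1.57, 4.71], [0.07, 3.14], [-2.87, 2.87]. Speed limits (rad/s): [2.22, 2.22, 2.79, 3.14, 3.14, 3.14].

### API

Orientations are given as a rotation vector (axis times angle).
In Python, from workcell import manip, eyes, job gives the robot as it stands.
- The arm moves only by the tool send_rows, never from a script. Its argument "deltas" is a list of rows, each a list of 7 numbers: the turn, a rotation vector about the tool's x, y, z in degrees, then the shift along the tool's x, y, z in m, then the finger opening in m, from 0 to 0.0854. In form: [[wx, wy, wz, dx, dy, dz, grip], ...]. A call has exactly 10 rows; each row shifts and turns the pose as measured when the row begins, along the tool's axes as they then stand; what a row does not reach is not made up. A row lasts 1/12 s, in which the tool goes at most 41.7 mm and 7.16 degrees, less where a joint would pass 70% of its speed; a pose out of reach is approached as far as the arm can. A call is refused whole if a number of a shift passes 0.0417 or a number of a turn 7.16, either way. A call with a gripper value outside its range is refused whole. The fingers move at their own pace and stop on an object; "newtons" is the grip in N (left out, the last holds). Time passes only in rows, so rows that do not move let the fingers close, or fill a call up. It gives the time, the measured TCP pose, the force and the opening at its end, in the units of the state.
- manip.read_state(): the state, without advancing time (a new reading comes with each control period).
- eyes.get_image(name): name is "scene" or "top" or "wrist"; returns (picture, depth): 400x640x3 uint8, red, green, blue; 400x640 float32, m along the optical axis (not along the pixel's ray), 0 where there is no reading.
- eyes.camera_model(name): a dict with "mtx" (3x3 intrinsics, pixels), "world_from_camera" (4x4, takes a point from camera to world coordinates); the wrist camera has in their place "hand_eye" (4x4, takes a point from camera to tool coordinates, whose origin is the TCP and whose axes are the flange's). Camera axes: x right, y up, looking along -z (the intrinsics and any distortion apply to the point x, -y, -z); pixel columns grow to the right and rows downward; lengths in m; the calibration is good to about 2 mm. A picture is of the moment at which its call begins: read the wrist's pose just before it. camera_model takes no time and is no camera call.
- job.hand_in(): hands the job in, once; it reports no verdict.
The state is a dict: "clock": time; "joints": joint angles; "joint_velocities": joint speeds; "joint_torque": joint torques, N m; "ee_pos": TCP position; "eef_rot": TCP orientation; "ft_force": force on the tool from outside, world axes, zero at the start; "torque": the same for the moment, N m; "width": opening from 0.0 (shut) to 1.0 (fully open).
Only numpy, scipy, OpenCV 4.12 (cv2) and the standard library are available. Lean on these libraries where they do the work, as an engineer would, in place of code of your own. Each camera call takes 0.05 s, during which the arm holds its last target.

## Working session

There is one attempt and no reset: what is moved stays moved. The work goes in short steps, Python scripts to look and compute and a tool call to move; the robot and the scene stay as the last step left them, time stands still between calls to the robot, and variables do not carry over. Pictures are saved under pics/ and viewed, and the job is handed in when it is done.

Besides the shell and the picture viewer there is one more tool, called by a JSON object that holds its "name" and its "arguments", one argument or row to a line. send_rows: Moves the arm, as the interface text tells. Its arguments: {"type":"object","properties":{"deltas":{"type":"array"},"newtons":{"type":"number"}},"required":["deltas"]}

```bash
mkdir -p pics; ls; cat > h.py <<'E'
import numpy as np, cv2, pickle
from workcell import manip, eyes, job
def grab(n,tag):
    s=manip.read_state(); im,d=eyes.get_image(n); m=eyes.camera_model(n)
    cv2.imwrite(f'pics/{tag}.png',im[:,:,::-1]); pickle.dump((s,im,d,m),open(f'{tag}.pkl','wb')); return s,im,d,m
def T(s,m):
    if 'world_from_camera' in m: return np.array(m['world_from_camera'])
    W=np.eye(4); W[:3,:3]=cv2.Rodrigues(np.array(s['eef_rot'],float))[0]; W[:3,3]=s['ee_pos']
    return W@np.array(m['hand_eye'])
def ray(tag,u,v):
    s,im,d,m=pickle.load(open(f'{tag}.pkl','rb')); K=np.array(m['mtx']); X=T(s,m)
    dist=np.array(m.get('dist',m.get('distortion',np.zeros(5))),float)
    p=cv2.undistortPoints(np.array([[[u,v]]],float),K,dist)[0,0]
    r=np.array([p[0],-p[1],-1.]); return X[:3,3],X[:3,:3]@r
def atz(tag,u,v,z):
    o,r=ray(tag,u,v); return o+r*(z-o[2])/r[2]
def bydepth(tag,u,v):
    d=pickle.load(open(f'{tag}.pkl','rb'))[2]; w=d[int(v)-1:int(v)+2,int(u)-1:int(u)+2]; w=w[w>0]
    o,r=ray(tag,u,v); return o+r*np.median(w)
def crop(tag,x0,y0,x1,y1,f,out):
    im=cv2.imread(f'pics/{tag}.png')[y0:y1,x0:x1]; cv2.imwrite(f'pics/{out}.png',cv2.resize(im,None,fx=f,fy=f,interpolation=cv2.INTER_CUBIC))
E
python3 - <<'E'
from h import *
for n in ('top','scene','wrist'):
    s,im,d,m=grab(n,n+'0'); print(n,{k:np.round(np.array(v),4).tolist() if not isinstance(v,str) else v for k,v in m.items()})
print(s)
E
```

```text
pics
top {'mtx': [[435.5838, 0.0, 314.5387], [0.0, 435.5838, 197.1379], [0.0, 0.0, 1.0]], 'world_from_camera': [[-0.0096, 0.9911, -0.1325, 0.3913], [-1.0, -0.0098, -0.0007, 0.0092], [-0.0019, 0.1324, 0.9912, 1.3279], [0.0, 0.0, 0.0, 1.0]]}
scene {'mtx': [[373.0977, 0.0, 326.0534], [0.0, 373.0977, 197.0348], [0.0, 0.0, 1.0]], 'world_from_camera': [[-0.6215, -0.5134, 0.5917, 1.1932], [0.7834, -0.4031, 0.4731, 0.5364], [-0.0043, 0.7576, 0.6528, 0.7898], [0.0, 0.0, 0.0, 1.0]]}
wrist {'mtx': [[290.0867, 0.0, 319.6855], [0.0, 290.0867, 199.9635], [0.0, 0.0, 1.0]], 'hand_eye': [[0.0, 0.9488, 0.3159, 0.0804], [1.0, -0.0, 0.0001, -0.0016], [0.0001, 0.3159, -0.9488, -0.1267], [0.0, 0.0, 0.0, 1.0]]}
{'clock': 0.1, 'joints': array([-1.39760489e+00,  3.51149424e-01,  1.65234617e+00,  2.03330151e-05,
        1.13907372e+00, -8.46211370e-02]), 'joint_velocities': array([ 0.00011719, -0.00073428, -0.00318117,  0.00111527, -0.00105248,
       -0.00027195]), 'joint_torque': array([-5.44021788e-06, -5.06834257e+01, -2.91875732e+01, -7.69791723e-05,
        2.66655625e-03, -1.41882128e-05]), 'ee_pos': array([ 0.14020312, -0.5315541 ,  0.24783557]), 'eef_rot': array([-3.11456042e+00, -4.03711625e-01,  3.89314765e-05]), 'ft_force': array([-0.13190238,  0.37326111, -0.25261021]), 'torque': array([ 0.01738932, -0.00072838, -0.00262839]), 'width': 1.0007865756123702}
```

View pics/top0.png

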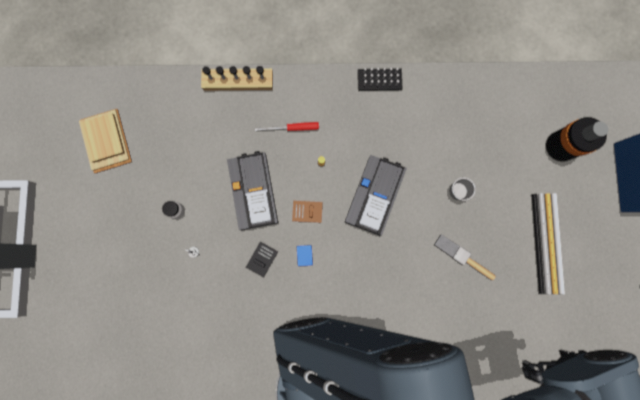

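View pics/scene0.png

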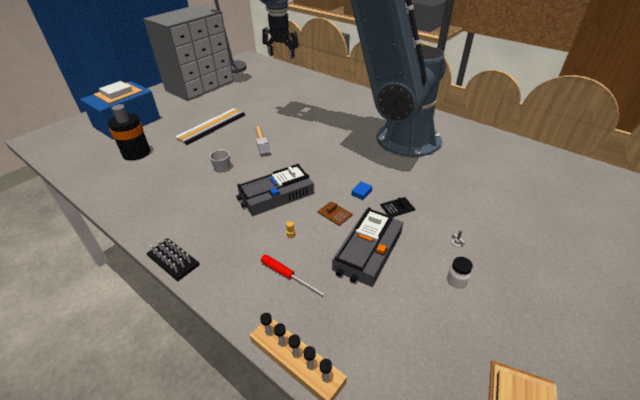

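View pics/wrist0.png

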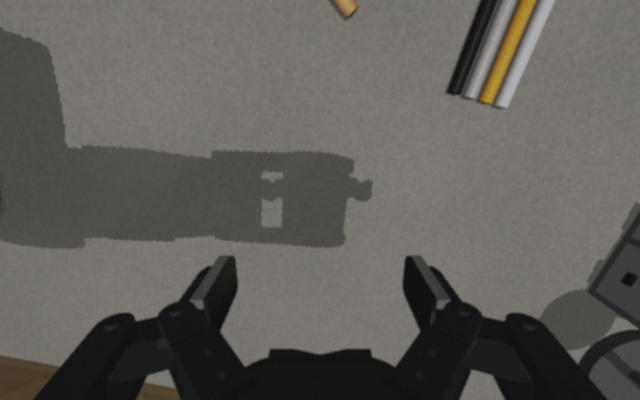

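The orange box is at about (253,190) in the top view, with its tab at (236,185) and the white cover at (259,206). The blue box is at about (376,195). The look-alikes are the brown plate at (307,212) and the black plate at (262,259), and I'll leave both alone. Next I'll check the choice in close crops.

```bash
python3 - <<'E'
from h import *
crop('top0',215,140,295,240,6,'c1'); crop('scene0',320,190,420,290,6,'c2')
E
```

```text
(no output)
```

View pics/c1.png

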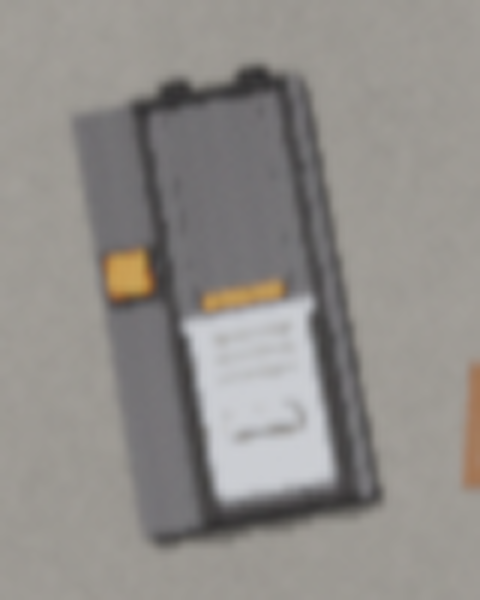

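View pics/c2.png

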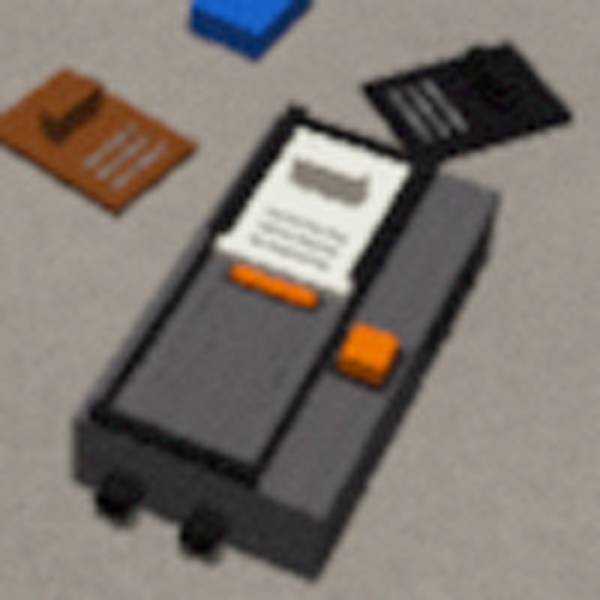

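```bash
python3 - <<'E'
from h import *
def tri(a,b):
    o1,r1=ray('top0',*a);o2,r2=ray('scene0',*b)
    A=np.stack([r1,-r2],1);t=np.linalg.lstsq(A,o2-o1,rcond=None)[0];p=o1+t[0]*r1;q=o2+t[1]*r2;return (p+q)/2,np.linalg.norm(p-q)
c=lambda x,y:(215+x/6-.5+.08,140+y/6-.5+.08); e=lambda x,y:(320+x/6-.42,190+y/6-.42)
print('pad',tri(c(128,273),e(370,345)), atz('top0',*c(128,273),.058), bydepth('top0',236,185))
P=[atz('top0',*c(*q),.045) for q in [(78,115),(155,540),(380,498),(300,75)]]
print(np.round(P,4)); P=np.array(P)
print('yaw',[np.degrees(np.arctan2(*(P[i]-P[j])[[1,0]])) for i,j in [(0,1),(3,2)]], np.linalg.norm(P[0]-P[1]),np.linalg.norm(P[0]-P[3]))
print('rib', tri(c(267,420),e(331,172)))
Q=[atz('top0',*c(*q),z) for q,z in [((182,322),.051),((315,300),.051),((216,498),.051),((338,483),.051)]]
print(np.round(Q,4))
E
```

```text
pad (array([0.59869485, 0.24236508, 0.05909808]), np.float64(0.001558346108914991)) [0.59926407 0.24188886 0.058     ] [0.59958376 0.24172884 0.05749414]
[[0.6819 0.2705 0.045 ]
 [0.4686 0.2291 0.045 ]
 [0.4882 0.1188 0.045 ]
 [0.7013 0.1593 0.045 ]]
yaw [np.float64(10.978124170853583), np.float64(10.764323528058311)] 0.21723617723076363 0.1128835907704268
rib (array([0.52436979, 0.17320764, 0.06523399]), np.float64(0.0028216452120431146))
[[0.5756 0.2162 0.051 ]
 [0.586  0.1505 0.051 ]
 [0.4885 0.1985 0.051 ]
 [0.4953 0.1388 0.051 ]]
```

```bash
cat >> h.py <<'E'
def need(target,yaw):
    s=manip.read_state(); R=cv2.Rodrigues(np.array(s['eef_rot'],float))[0]
    a=np.radians(yaw); Rt=np.array([[np.cos(a),np.sin(a),0],[np.sin(a),-np.cos(a),0],[0,0,-1.]])
    print('t',round(s['clock'],2),'pos',np.round(s['ee_pos'],4),'F',np.round(s['ft_force'],1),'w',round(s['width'],3))
    print('tool shift',np.round(R.T@(np.array(target)-s['ee_pos']),4),'turn deg',np.round(np.degrees(cv2.Rodrigues(R.T@Rt)[0].ravel()),2),'tip',manip.tip_extent)
E
python3 -c "
from h import *
need([.60,.187,.25],10.9)"
```

```text
t 0.15 pos [ 0.1402 -0.5316  0.2479] F [-0.2 -0.5  0.5] w 1.001
tool shift [ 0.6278 -0.5776 -0.0015] turn deg [-0.05 -0.    3.87] tip 0.017
```

{"name": "send_rows", "arguments": {
  "deltas": [
    [0, 0, 3.9, 0.03, -0.027, 0, 0.0],
    [0, 0, 0, 0.028, -0.03, 0, 0.0],
    [0, 0, 0, 0.028, -0.03, 0, 0.0],
    [0, 0, 0, 0.028, -0.03, 0, 0.0],
    [0, 0, 0, 0.028, -0.03, 0, 0.0],
    [0, 0, 0, 0.028, -0.03, 0, 0.0],
    [0, 0, 0, 0.028, -0.03, 0, 0.0],
    [0, 0, 0, 0.028, -0.03, 0, 0.0],
    [0, 0, 0, 0.028, -0.03, 0, 0.0],
    [0, 0, 0, 0.028, -0.03, 0, 0.0]
  ],
  "newtons": 60
}}

```text
clock: 0.98
ee_pos: [0.3597, -0.1818, 0.246]
eef_rot: [-3.129, -0.275, 0.001]
ft_force: [1.9, -0.6, 0.8]
width: 0.001
```

```bash
python3 -c "
from h import *
need([.60,.187,.25],10.9)"
```

```text
t 0.98 pos [ 0.3597 -0.1818  0.246 ] F [ 1.9 -0.6  0.8] w 0.001
tool shift [ 0.301  -0.3211 -0.0038] turn deg [-0.04  0.02 -0.84] tip 0.017
```

{"name": "send_rows", "arguments": {
  "deltas": [
    [0, 0, -0.8, 0.028, -0.03, 0, 0.0],
    [0, 0, 0, 0.028, -0.03, 0, 0.0],
    [0, 0, 0, 0.028, -0.03, 0, 0.0],
    [0, 0, 0, 0.028, -0.03, 0, 0.0],
    [0, 0, 0, 0.028, -0.03, 0, 0.0],
    [0, 0, 0, 0.028, -0.03, 0, 0.0],
    [0, 0, 0, 0.028, -0.03, 0, 0.0],
    [0, 0, 0, 0.028, -0.03, 0, 0.0],
    [0, 0, 0, 0.028, -0.03, 0, 0.0],
    [0, 0, 0, 0.028, -0.03, -0.004, 0.0]
  ]
}}

```text
clock: 1.82
ee_pos: [0.576, 0.1741, 0.2491]
eef_rot: [3.127, 0.301, -0.002]
ft_force: [0.8, -1.1, 0.1]
width: -0.003
```

{"name": "send_rows", "arguments": {
  "deltas": [
    [0, 0, 0, 0.02, -0.02, 0, 0.0],
    [0, 0, 0, 0, 0, 0, 0.0],
    [0, 0, 0, 0, 0, 0, 0.0],
    [0, 0, 0, 0, 0, 0, 0.0],
    [0, 0, 0, 0, 0, 0, 0.0],
    [0, 0, 0, 0, 0, 0, 0.0],
    [0, 0, 0, 0, 0, 0, 0.0],
    [0, 0, 0, 0, 0, 0, 0.0],
    [0, 0, 0, 0, 0, 0, 0.0],
    [0, 0, 0, 0, 0, 0, 0.0]
  ]
}}

```text
clock: 2.65
ee_pos: [0.5928, 0.2016, 0.2477]
eef_rot: [3.126, 0.305, -0.004]
ft_force: [-0.3, 0.0, 0.0]
width: 0.002
```

```bash
python3 -c "
from h import *
grab('wrist','w1')
need([.60,.187,.25],10.9)"
```

```text
t 2.7 pos [0.5928 0.2017 0.2477] F [-0.5  0.  -0.2] w -0.002
tool shift [ 0.0042  0.0158 -0.0023] turn deg [0.   0.16 0.24] tip 0.017
```

View pics/w1.png

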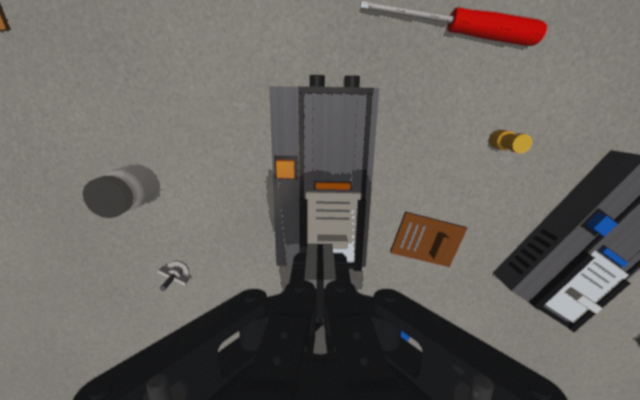

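```bash
python3 -c "
from h import *
crop('w1',260,70,390,280,2.8,'c3');crop('w1',262,140,372,265,6,'c4')"
```

```text
(no output)
```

View pics/c4.png

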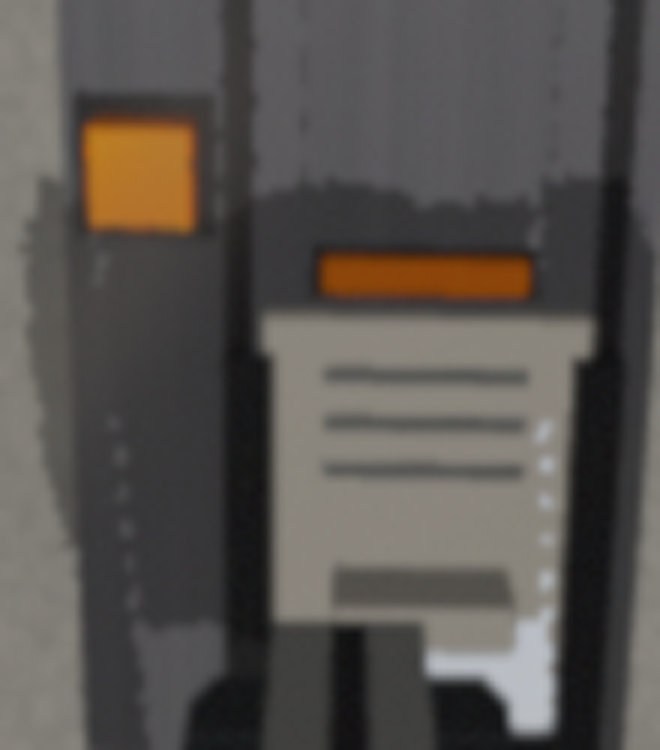

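View pics/c3.png

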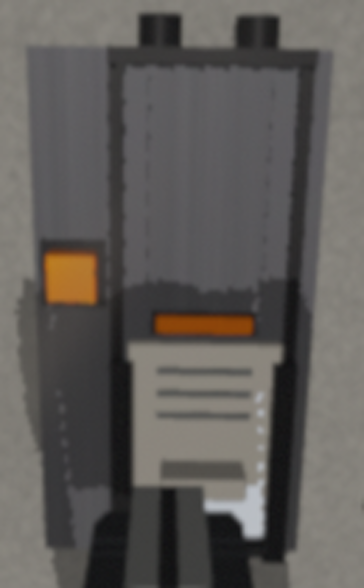

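```bash
cat > fit.py <<'E'
from h import *
from scipy.optimize import least_squares
f=lambda x,y:(262+x/6-.42,140+y/6-.42); g=lambda x,y:(260+x/2.8-.32,70+y/2.8-.32); c=lambda x,y:(215+x/6-.42,140+y/6-.42)
W=[('pad',f(85,122),.058,(35,64)),('pad',f(197,120),.058,(35,44)),('pad',f(199,230),.058,(15,44)),('pad',f(90,232),.058,(15,64)),
('bar',f(320,254),.050,(8,20)),('bar',f(532,254),.050,(8,-20)),('bar',f(534,298),.050,(1,-20)),('bar',f(318,298),.050,(1,20)),
('cor',g(28,47),.045,(112,70)),('cor',g(332,52),.045,(112,-46))]
Tt=[('cor',c(78,115),.045,(112,70)),('cor',c(155,540),.045,(-104,70)),('cor',c(380,498),.045,(-104,-46)),('cor',c(300,75),.045,(112,-46)),('pad',c(128,273),.058,(25,54)),('bar',c(244,297),.05,(4.5,0))]
def fit(tag,L):
    A=np.array([atz(tag,*q[1],q[2])[:2] for q in L]);B=np.array([q[3] for q in L])/1000
    def tr(p): a=p[2];return B@np.array([[np.cos(a),np.sin(a)],[-np.sin(a),np.cos(a)]])+p[:2]
    r=least_squares(lambda p:(tr(p)-A).ravel(),[.58,.18,.19],loss='soft_l1',f_scale=.002)
    print(tag,np.round(r.x[:2],4),np.degrees(r.x[2]));print(np.round((A-tr(r.x))*1000,1).tolist());return r.x
if __name__=='__main__':
    p=fit('w1',W);fit('top0',Tt)
    a=p[2];R=np.array([[np.cos(a),-np.sin(a)],[np.sin(a),np.cos(a)]])
    for n,q,z in [('coverL',f(262,318),.051),('coverR',f(596,316),.051),('ribtopfarL',f(335,605),.071),('ribfarR',f(514,603),.071)]:
        w=atz('w1',*q,z)[:2];print(n,np.round(R.T@(w-p[:2])*1000,1))
    for u,v in[(285,169),(333,186),(331,100),(331,215)]: print(bydepth('w1',u,v).round(4))
E
python3 fit.py
```

```text
w1 [0.5802 0.1852] 10.320240678382143
[[0.3, 0.0], [1.1, -0.4], [0.4, -0.6], [-0.4, -0.3], [0.6, 0.9], [1.4, 0.3], [-0.3, -0.9], [-1.2, 0.9], [-0.8, -0.5], [-1.1, 0.5]]
top0 [0.5835 0.1831] 10.472879546232107
[[0.9, -1.8], [0.1, -3.9], [-1.4, -0.2], [-0.7, 1.1], [1.0, 1.1], [0.0, 1.9]]
coverL [-3.9 32. ]
coverR [ -2.6 -32.9]
ribtopfarL [-55.5  17. ]
ribfarR [-54.5 -17.5]
[0.5953 0.243  0.0574]
[0.5842 0.1857 0.0492]
[0.6764 0.2073 0.045 ]
[0.5495 0.1809 0.0523]
```

```bash
python3 -c "
from h import *
need([.596,.242,.085],10.4)"
```

```text
t 2.7 pos [0.5928 0.2017 0.2477] F [-0.5  0.  -0.2] w -0.002
tool shift [ 0.0114 -0.039   0.1627] turn deg [0.01 0.16 0.74] tip 0.017
```

{"name": "send_rows", "arguments": {
  "deltas": [
    [0, 0, 0.7, 0.006, -0.02, 0.005, 0.0],
    [0, 0, 0, 0.006, -0.019, 0.015, 0.0],
    [0, 0, 0, 0, 0, 0.025, 0.0],
    [0, 0, 0, 0, 0, 0.025, 0.0],
    [0, 0, 0, 0, 0, 0.025, 0.0],
    [0, 0, 0, 0, 0, 0.025, 0.0],
    [0, 0, 0, 0, 0, 0.022, 0.0],
    [0, 0, 0, 0, 0, 0.01, 0.0],
    [0, 0, 0, 0, 0, 0, 0.0],
    [0, 0, 0, 0, 0, 0, 0.0]
  ]
}}

```text
clock: 3.53
ee_pos: [0.5992, 0.2441, 0.0926]
eef_rot: [-3.128, -0.283, -0.006]
ft_force: [1.1, 0.3, 0.3]
width: -0.002
```

```bash
python3 -c "
from h import *
need([.596,.242,.072],10.4)"
```

```text
t 3.53 pos [0.5992 0.2441 0.0926] F [1.1 0.3 0.3] w -0.002
tool shift [-0.0036  0.0015  0.0206] turn deg [-0.04 -0.21 -0.06] tip 0.017
```

{"name": "send_rows", "arguments": {
  "deltas": [
    [0, 0, 0, -0.003, 0.0015, 0.004, 0.0],
    [0, 0, 0, 0, 0, 0.004, 0.0],
    [0, 0, 0, 0, 0, 0.003, 0.0],
    [0, 0, 0, 0, 0, 0.002, 0.0],
    [0, 0, 0, 0, 0, 0.001, 0.0],
    [0, 0, 0, 0, 0, 0, 0.0],
    [0, 0, 0, 0, 0, 0, 0.0],
    [0, 0, 0, 0, 0, 0, 0.0],
    [0, 0, 0, 0, 0, 0, 0.0],
    [0, 0, 0, 0, 0, 0, 0.0]
  ]
}}

```text
clock: 4.37
ee_pos: [0.5991, 0.2426, 0.0834]
eef_rot: [-3.126, -0.283, -0.019]
ft_force: [-0.2, 0.4, 0.8]
width: -0.005
```

```bash
python3 -c "
from h import *
grab('wrist','w2');grab('scene','s2')
crop('w2',220,150,420,350,3.0,'c5');crop('s2',320,190,420,290,6,'c6')
need([.596,.242,.068],10.4)"
```

```text
t 4.47 pos [0.5991 0.2426 0.0834] F [ 0.3  0.2 -0.3] w 0.003
tool shift [-0.0034  0.0001  0.0153] turn deg [-0.1  -0.71 -0.07] tip 0.017
```

View pics/c5.png

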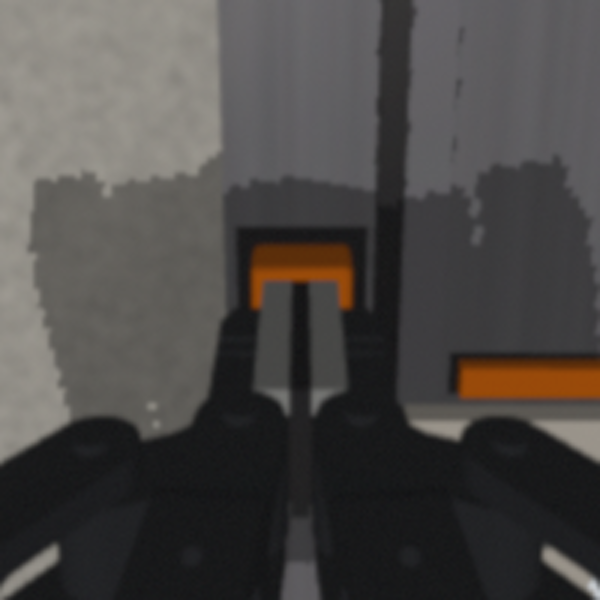

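View pics/c6.png

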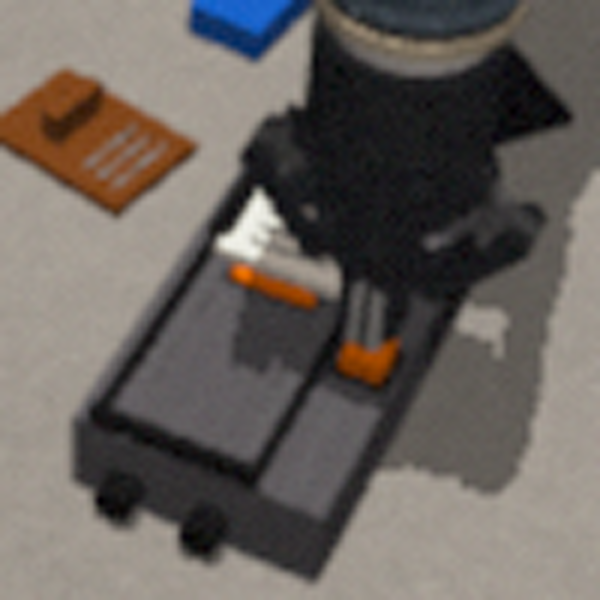

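{"name": "send_rows", "arguments": {
  "deltas": [
    [0, -0.7, 0, -0.002, 0, 0.005, 0.0],
    [0, 0, 0, 0, 0, 0.004, 0.0],
    [0, 0, 0, 0, 0, 0.003, 0.0],
    [0, 0, 0, 0, 0, 0.003, 0.0],
    [0, 0, 0, 0, 0, 0.003, 0.0],
    [0, 0, 0, 0, 0, 0.002, 0.0],
    [0, 0, 0, 0, 0, 0.002, 0.0],
    [0, 0, 0, 0, 0, 0.002, 0.0],
    [0, 0, 0, 0, 0, 0.001, 0.0],
    [0, 0, 0, 0, 0, 0.001, 0.0]
  ]
}}

```text
clock: 5.3
ee_pos: [0.5977, 0.2426, 0.0678]
eef_rot: [-3.127, -0.284, 0.0]
ft_force: [-3.3, -1.2, 10.4]
width: 0.004
```

```bash
python3 -c "
from h import *
need([.596,.242,.068],10.4)"
```

```text
t 5.3 pos [0.5977 0.2426 0.0678] F [-3.3 -1.2 10.4] w 0.004
tool shift [-0.0018  0.0003 -0.0002] turn deg [-0.08 -0.   -0.03] tip 0.017
```

{"name": "send_rows", "arguments": {
  "deltas": [
    [0, 0, 0, 0, 0, 0.003, 0.0],
    [0, 0, 0, 0, 0, 0.003, 0.0],
    [0, 0, 0, 0, 0, 0.003, 0.0],
    [0, 0, 0, 0, 0, 0.003, 0.0],
    [0, 0, 0, 0, 0, 0.003, 0.0],
    [0, 0, 0, 0, 0, 0.003, 0.0],
    [0, 0, 0, 0, 0, 0.003, 0.0],
    [0, 0, 0, 0, 0, 0.003, 0.0],
    [0, 0, 0, 0, 0, 0.003, 0.0],
    [0, 0, 0, 0, 0, 0.003, 0.0]
  ]
}}

```text
clock: 6.13
ee_pos: [0.5982, 0.2431, 0.067]
eef_rot: [-3.128, -0.286, -0.002]
ft_force: [-13.6, -5.1, 34.7]
width: -0.004
```

{"name": "send_rows", "arguments": {
  "deltas": [
    [0, 0, 0, 0, 0, -0.02, 0.0],
    [0, 0, 0, 0, 0, -0.03, 0.0],
    [0, 0, 0, -0.005, 0.005, -0.03, 0.0],
    [0, 0, 0, -0.02, 0.015, -0.02, 0.0],
    [0, 0, 0, -0.025, 0.015, 0, 0.012],
    [0, 0, 0, -0.025, 0.015, 0, 0.012],
    [0, 0, 0, -0.02, 0.005, 0, 0.012],
    [0, 0, 0, -0.018, 0, 0, 0.012],
    [0, 0, 0, 0, 0, 0, 0.012],
    [0, 0, 0, 0, 0, 0, 0.012]
  ]
}}

```text
clock: 6.97
ee_pos: [0.492, 0.165, 0.1701]
eef_rot: [3.128, 0.287, 0.001]
ft_force: [1.0, -0.1, 0.0]
width: 0.138
```

```bash
python3 -c "
from h import *
grab('wrist','w3');grab('scene','s3')
crop('w3',220,50,420,300,2.4,'c7');crop('s3',320,190,420,290,6,'c8')
need([.494,.1685,.076],10.4)"
```

```text
t 7.07 pos [0.4925 0.1653 0.1699] F [-0.3  0.4  0.4] w 0.137
tool shift [ 0.002  -0.0029  0.0939] turn deg [ 0.02 -0.03  0.09] tip 0.017
```

View pics/c7.png

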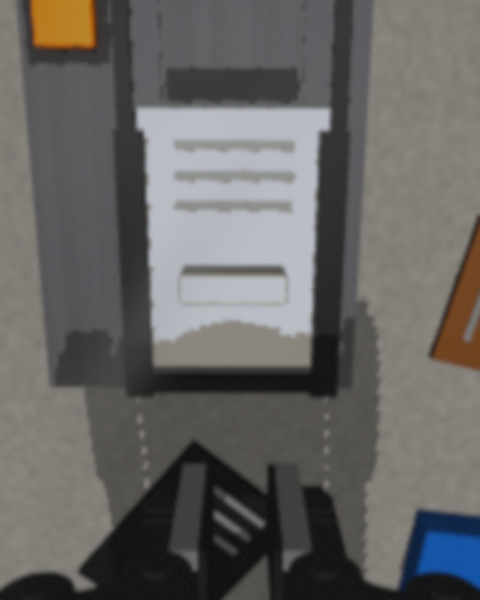

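View pics/c8.png

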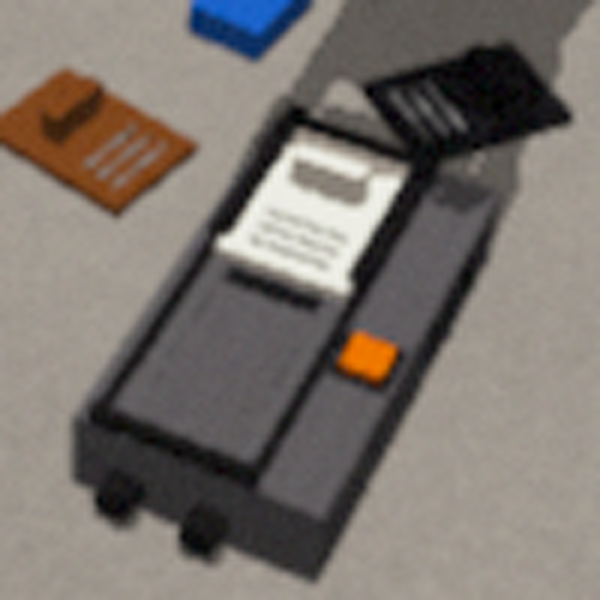

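```bash
python3 - <<'E'
from h import *
k=lambda x,y:(220+x/2.4-.3,50+y/2.4-.3)
for n,q,z in [('ribL',(179,303),.071),('ribR',(288,303),.071),('ribFL',(181,273),.071),('ribFR',(286,273),.071),('covL',(137,108),.051),('covR',(330,106),.051)]:
    w=atz('w3',*k(*q),z)[:2]
    for O,yaw in [((.5815,.1845),10.4)]:
        a=np.radians(yaw);R=np.array([[np.cos(a),-np.sin(a)],[np.sin(a),np.cos(a)]])
        print(n,w.round(4),np.round(R.T@(w-np.array(O))*1000,1))
for q in [(233,290),(233,380),(335,300),(233,340),(130,300)]: print(q,bydepth('w3',*k(*q)).round(4))
need([.494,.1685,.076],10.4)
E
```

```text
ribL [0.5129 0.191 ] [-66.3  18.8]
ribR [0.5195 0.1554] [-66.2 -17.5]
ribFL [0.523  0.1919] [-56.2  17.9]
ribFR [0.5293 0.158 ] [-56.1 -16.6]
covL [0.5709 0.2159] [-4.7 32.8]
covR [0.5832 0.153 ] [ -4.  -31.3]
(233, 290) [0.5208 0.1742 0.0722]
(233, 380) [0.4824 0.1674 0.0517]
(335, 300) [0.5204 0.1377 0.057 ]
(233, 340) [0.4981 0.1702 0.0524]
(130, 300) [0.5071 0.2089 0.0564]
t 7.07 pos [0.4925 0.1653 0.1699] F [-0.3  0.4  0.4] w 0.137
tool shift [ 0.002  -0.0029  0.0939] turn deg [ 0.02 -0.03  0.09] tip 0.017
```

{"name": "send_rows", "arguments": {
  "deltas": [
    [0, 0, 0, 0.002, -0.003, 0.02, 0.012],
    [0, 0, 0, 0, 0, 0.022, 0.012],
    [0, 0, 0, 0, 0, 0.022, 0.012],
    [0, 0, 0, 0, 0, 0.016, 0.012],
    [0, 0, 0, 0, 0, 0.008, 0.012],
    [0, 0, 0, 0, 0, 0.003, 0.012],
    [0, 0, 0, 0, 0, 0, 0.012],
    [0, 0, 0, 0, 0, 0, 0.012],
    [0, 0, 0, 0, 0, 0, 0.012],
    [0, 0, 0, 0, 0, 0, 0.012]
  ]
}}

```text
clock: 7.9
ee_pos: [0.5017, 0.1716, 0.0764]
eef_rot: [-3.127, -0.29, -0.013]
ft_force: [0.5, 0.8, -0.6]
width: 0.142
```

```bash
python3 -c "
from h import *
grab('wrist','w4')
crop('w4',220,50,420,300,2.4,'c9')
need([.494,.1685,.076],10.4)"
```

```text
t 7.95 pos [0.5017 0.1716 0.0765] F [0.1 0.1 0.7] w 0.138
tool shift [-0.0082  0.0016  0.0005] turn deg [-0.   -0.49  0.18] tip 0.017
```

View pics/c9.png

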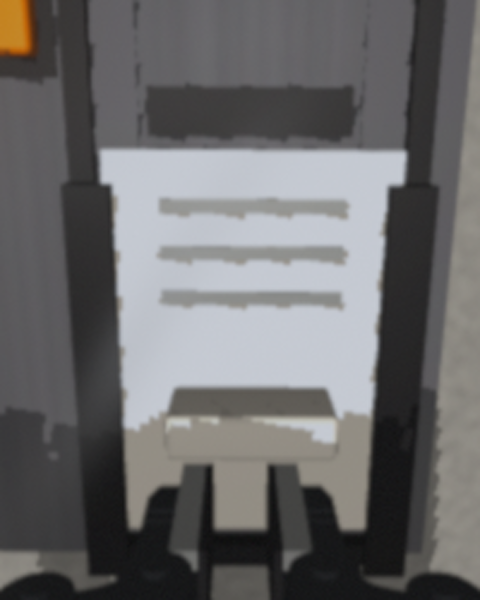

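{"name": "send_rows", "arguments": {
  "deltas": [
    [0, -0.5, 0.2, 0.001, 0.002, 0, 0.012],
    [0, 0, 0, 0.003, 0, 0, 0.012],
    [0, 0, 0, 0.004, 0, 0, 0.012],
    [0, 0, 0, 0.005, 0, 0, 0.012],
    [0, 0, 0, 0.006, 0, 0, 0.012],
    [0, 0, 0, 0.006, 0, 0, 0.012],
    [0, 0, 0, 0.006, 0, 0, 0.012],
    [0, 0, 0, 0.006, 0, 0, 0.012],
    [0, 0, 0, 0.006, 0, 0, 0.012],
    [0, 0, 0, 0.004, 0, 0, 0.012]
  ]
}}

```text
clock: 8.78
ee_pos: [0.5529, 0.1786, 0.078]
eef_rot: [-3.129, -0.283, 0.002]
ft_force: [-3.0, -0.1, 2.4]
width: 0.14
```

```bash
cat >> h.py <<'E'
def box():
    s=manip.read_state();a=np.radians(10.4);d=s['ee_pos'][:2]-np.array([.5815,.1845]);print('box xy mm',np.round([1000*(np.cos(a)*d[0]+np.sin(a)*d[1]),1000*(-np.sin(a)*d[0]+np.cos(a)*d[1])],1))
E
python3 -c "
from h import *
grab('wrist','w5')
crop('w5',220,50,420,300,2.4,'c10')
need([.6085,.1895,.076],10.4);box()"
```

```text
t 8.83 pos [0.5535 0.1787 0.0781] F [-0.5  0.2  0.1] w 0.141
tool shift [ 0.0561 -0.0007  0.0021] turn deg [-0.01  0.02 -0.05] tip 0.017
box xy mm [-28.6  -0.6]
```

View pics/c10.png

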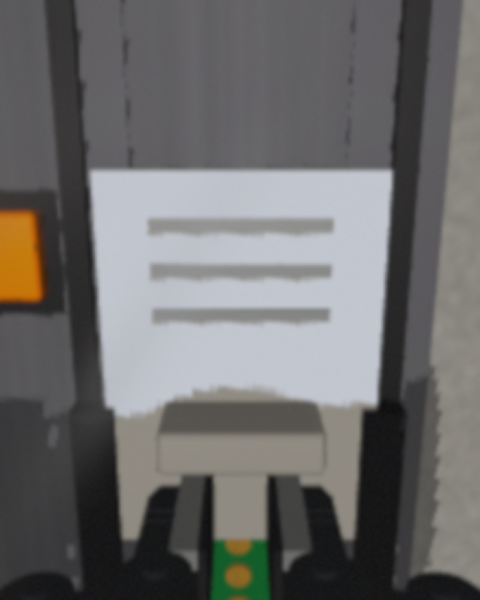

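{"name": "send_rows", "arguments": {
  "deltas": [
    [0, 0, 0, 0.003, 0, 0.001, 0.012],
    [0, 0, 0, 0.005, 0, 0.001, 0.012],
    [0, 0, 0, 0.006, 0, 0, 0.012],
    [0, 0, 0, 0.006, 0, 0, 0.012],
    [0, 0, 0, 0.006, 0, 0, 0.012],
    [0, 0, 0, 0.006, 0, 0, 0.012],
    [0, 0, 0, 0.006, 0, 0, 0.012],
    [0, 0, 0, 0.005, 0, 0, 0.012],
    [0, 0, 0, 0.004, 0, 0, 0.012],
    [0, 0, 0, 0.002, 0, 0, 0.012]
  ]
}}

```text
clock: 9.67
ee_pos: [0.6065, 0.1884, 0.0755]
eef_rot: [-3.129, -0.283, 0.002]
ft_force: [-3.1, 0.3, 1.8]
width: 0.143
```

```bash
python3 -c "
from h import *
grab('wrist','w6')
crop('w6',220,50,420,300,2.4,'c11')
need([.6085,.1895,.076],10.4);box()"
```

```text
t 9.72 pos [0.6067 0.1885 0.0755] F [-0.3 -0.7 -0.4] w 0.137
tool shift [ 0.002  -0.0007 -0.0005] turn deg [-0.01  0.06 -0.05] tip 0.017
box xy mm [25.5 -0.7]
```

View pics/c11.png

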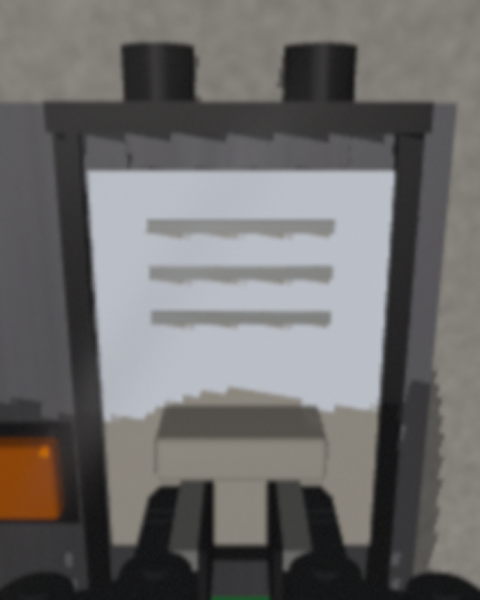

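{"name": "send_rows", "arguments": {
  "deltas": [
    [0, 0, 0, -0.005, 0, -0.001, 0.012],
    [0, 0, 0, -0.008, 0, -0.001, 0.012],
    [0, 0, 0, -0.01, 0, -0.015, 0.012],
    [0, 0, 0, -0.02, 0, -0.03, 0.012],
    [0, 0, 0, -0.02, 0, -0.03, 0.012],
    [0, 0, 0, -0.02, 0, -0.03, 0.012],
    [0, 0, 0, -0.01, 0, -0.03, 0.012],
    [0, 0, 0, 0, 0, -0.02, 0.012],
    [0, 0, 0, 0, 0, 0, 0.012],
    [0, 0, 0, 0, 0, 0, 0.012]
  ]
}}

```text
clock: 10.55
ee_pos: [0.5038, 0.1695, 0.2375]
eef_rot: [3.129, 0.284, -0.003]
ft_force: [-0.2, -0.1, -0.7]
width: 0.143
```

```bash
python3 -c "
from h import *
grab('wrist','w7');grab('scene','s7')
crop('w7',220,50,420,300,2.4,'c12');crop('s7',320,190,420,290,6,'c13')
need([.6085,.1895,.076],10.4);box()"
```

```text
t 10.65 pos [0.504  0.1696 0.2365] F [ 0.9  0.9 -1.1] w 0.137
tool shift [ 0.1069 -0.0008  0.1602] turn deg [ 0.    0.2  -0.04] tip 0.017
box xy mm [-78.9  -0.7]
```

View pics/c12.png

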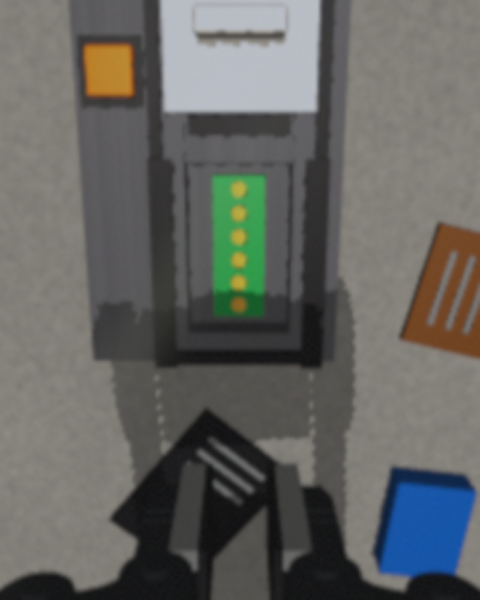

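View pics/c13.png

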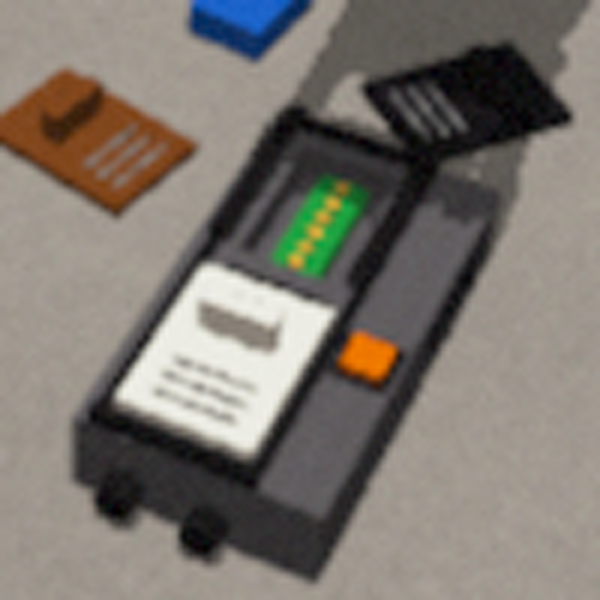

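View pics/s7.png

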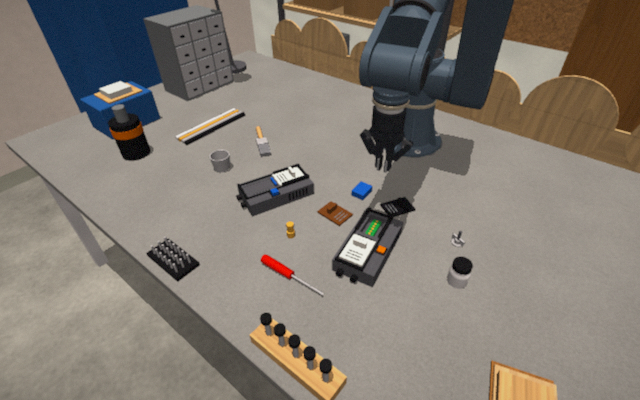

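The cover lies flat on the deck with the terminals uncovered, and everything else looks where it was. I'll check its position numerically, then hand in.

```bash
python3 - <<'E'
from h import *
k=lambda x,y:(220+x/2.4-.3,50+y/2.4-.3)
a=np.radians(10.4);R=np.array([[np.cos(a),-np.sin(a)],[np.sin(a),np.cos(a)]])
for n,q,z in [('coverRearL',(162,110),.051),('coverRearR',(319,112),.051),('ribRearL',(194,35),.071),('ribRearR',(287,35),.071)]:
    print(n,np.round(R.T@(atz('w7',*k(*q),z)[:2]-np.array([.5815,.1845]))*1000,1))
print('heights',bydepth('w7',*k(180,90))[2],bydepth('w7',*k(300,20))[2],'pad',bydepth('w7',*k(109,70))[2])
a_,b=[cv2.imread(f'pics/{t}.png').astype(int) for t in('scene0','s7')]
d=np.abs(a_-b).sum(2)>120
for n,(x0,y0,x1,y1) in dict(blue=(235,160,318,215),collet=(283,218,300,240),jar=(445,255,475,290),driver=(258,252,326,298),brush=(253,123,272,158),bolt=(448,228,470,250),cup=(208,148,233,173),wax=(350,180,374,200)).items(): print(n,d[y0:y1,x0:x1].sum())
E
```

```text
coverRearL [ 8.3 33.8]
coverRearR [  7.5 -32.7]
ribRearL [34.9 18.4]
ribRearR [ 34.9 -17.3]
heights 0.05241934420862099 0.052362180484361864 pad 0.05220943670513212
blue 0
collet 0
jar 0
driver 0
brush 0
bolt 0
cup 0
wax 1
```

```bash
python3 -c "
from h import *
print(job.hand_in())"
```

```text
the job is handed in; nothing more can be done
None
```

I pressed the orange tab fully in, then pushed the white cover by its rib off the bay and onto the deck. I backed the gripper clear and handed the job in at about 10.7 s. The hand-in reports no verdict.

- **Tab:** It met its hard stop, with about 35 N measured while pressing. The pad top then read 52 mm above the bench, against 51 mm expected when fully in. The catch bar was down and the cover had not moved from its seat before the push.
- **Cover:** Its centre is at box x of about 52–53 mm and y of about 0.5 mm. The top reads 52.4 mm at both places I checked, so it lies flat, and the terminals are uncovered.
- **Bystanders:** Comparing the scene camera before and after showed no change at the blue box, collet, jar, cup, screwdriver, brush or wing bolt. The wax block differed by one pixel.
- **Disagreement:** The top and wrist cameras placed the box 2–4 mm apart. I used the average, and the later close views agreed with it to about 1 mm. No checks failed.

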